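# Fill the bin from the sleeve hopper through its slide gate

## Task

Bring the empty grey bin squarely under the blue hopper while its gate is still shut, so that the middle of the bin is about below the hopper. Then pull out the gate with the red knob until both grey sleeves have dropped into the bin, and push it fully shut again so that the hopper can be refilled. Leave the bin standing there, and do not disturb the loose parts round about.

Things in the scene. Friction and masses are not known exactly. Their poses are not given: they have to be found in the camera images.
- hopper: Blue sheet-metal hopper fixed to the trolley, 285 mm high, hung from a back plate that stands on the trolley (front face at x = +95 mm, 124 mm wide). Origin on the trolley top right below the middle of its mouth; z up; -x is its front, where the gate comes out; y along the sleeves. Shaft 66 mm (x) by 88 mm (y), open at the underside above the gate, slotted in front.
- rim_front (a point): Middle of the lip of the hopper's flared top, 283 mm high, 68 mm in front of the hopper's middle. It hangs almost over the shut gate's knob, so a hand on the knob must lean out towards the hopper's -x (wrist away from the hopper) by 20 degrees or more; 35 clears it well.
- rails_front (a point): Front end of the dark gate rails' underside, midway between them: 112 mm above the trolley, 52 mm in front of the hopper's middle. The rails lie at y = +-42 to +-58 mm and end 32 mm behind the middle. The 86 mm high bin passes below them.
- gate (a joint): Slide of the steel gate plate under the hopper, in m: 0 shut (against its stop), growing as it is pulled out level along the hopper's -x; 0.078 fully out (stop). The mouth is clear above 0.065. It stays where it is left. With sleeves on it it takes about 4 to 7 N to pull, empty 2 to 3 N.
- knob (a point): Middle of the red upright grip knob on the gate's tongue: 24 mm across, 40 mm high (135 to 175 mm above the trolley, this point at 157), over a steel tongue 30 mm wide whose top is at 124 mm. With the gate shut it stands 70 mm in front of the hopper's middle; it moves out with the gate.
- bin: Grey open plastic bin, 158 mm (x) by 220 mm (y) by 86 mm high, 0.28 kg, empty and loose. Origin at the centre of its underside, z up. Inside 128 by 188 mm, floor 3 mm. It starts in front of the hopper, its long side (y) roughly along the hopper's x, its -y end nearer the hopper, and goes in lengthwise.
- bin_end (a point): Middle of the rim at the bin's end away from the hopper (99.5 mm from its centre along +y, 85 mm high). The rims hold like upright walls 11 mm thick, also at x = +-69.5 mm. If this end is held from above, let the bin's centre stay about 45 mm short of the hopper's middle, which keeps the hand off the knob and is near enough.
- sleeve_1_mid (a point): Grey rubber roller sleeve, a tube 54 mm across and 74 mm long, 0.25 kg; the lower of two lying one above another in the hopper, its length along the hopper's y. This point is its middle.
- sleeve_2_mid (a point): Grey rubber roller sleeve, a tube 54 mm across and 74 mm long, 0.25 kg; the upper of two lying one above another in the hopper, its length along the hopper's y. This point is its middle.
- sleeve_1: Lower sleeve; origin at the centre of one end face, z along its length.
- sleeve_2: Upper sleeve; origin at the centre of one end face, z along its length.
- red_wheel_block: Loose steel block with a red wheel, 87 by 115 by 70 mm; origin at the centre of its underside. To be left alone.
- slide_block: Loose brown slide block, 87 by 58 by 22 mm; origin at the centre of its underside. To be left alone.

How it is judged (in metres and radians):
On the way, in this order (a step that is already met when the one before it is completed fails the run):
1. the bin stands level under the hopper, the hopper's middle within 28 mm of the bin's centre across and 65 mm along it, with the gate still shut (x of hopper in the frame of bin between -0.028 and 0.028 m and y of hopper in the frame of bin between -0.065 and 0.065 m and value of joint gate below 0.008 m and angle between bin's own z axis and vertical below 0.06 rad and height (world z) of bin below 0.01 m), for 0.2 s.
2. the gate is pulled open and both sleeves lie in the bin (x of sleeve_1_mid in the frame of bin between -0.066 and 0.066 m and y of sleeve_1_mid in the frame of bin between -0.096 and 0.096 m and z of each of sleeve_1_mid, sleeve_2_mid in the frame of bin below 0.088 m and x of sleeve_2_mid in the frame of bin between -0.066 and 0.066 m and y of sleeve_2_mid in the frame of bin between -0.096 and 0.096 m and value of joint gate above 0.03 m), for 0.2 s.
At the end, for the whole second after the job is handed in: Gate shut to within 4 mm; the bin stands level on the trolley under the hopper (hopper's middle within 28 mm across and 65 mm along of the bin's centre), both sleeves in it below the rim, all at rest (x of sleeve_1_mid in the frame of bin between -0.066 and 0.066 m and y of sleeve_1_mid in the frame of bin between -0.096 and 0.096 m and z of each of sleeve_1_mid, sleeve_2_mid in the frame of bin below 0.088 m and x of sleeve_2_mid in the frame of bin between -0.066 and 0.066 m and y of sleeve_2_mid in the frame of bin between -0.096 and 0.096 m and x of hopper in the frame of bin between -0.028 and 0.028 m and y of hopper in the frame of bin between -0.065 and 0.065 m and value of joint gate below 0.004 m and angle between bin's own z axis and vertical below 0.06 rad and height (world z) of bin below 0.01 m and linear speed of bin below 0.02 m/s and linear speed of each of sleeve_1, sleeve_2 below 0.03 m/s); the robot touches nothing.
It fails at once if a loose part round about is pushed more than 30 mm (distance of any of red_wheel_block, slide_block from where it was at the start of the episode above 0.03 m).
It also fails if it takes over 51 s, if anything falls off the work surface, if the arm or the gripper's body presses on something with over 40 N, if the wrist force passes 120 N, or if a joint passes its speed limit or range.

## Robot

A 6-joint arm with a two-finger parallel gripper is mounted at the origin on a cart in front of the work surface, level with it; the furniture and walls round the work are solid. World frame = base frame: x ahead of the robot, y to its left, z up, the work surface at z = 0. Lengths are in mm, angles in rad, forces in N, time in s.
With the tool pointing down it reaches from about 300 to 950 mm from the base axis. Payload 3.1 kg.
Tool frame: the origin (TCP) lies on the centre line of the jaws, within the pads' length; the fingertips stand 19 mm ahead of it and the grasp point (between the pads) is the TCP; z points along the fingers, y is the direction in which the jaws open and shut (so a half turn about z gives the same grasp; the last joint's range is limited). The gripper opens to 85 mm and grips with 20 to 120 N. Pads are 22 mm wide; open, the fingers measure 114 mm over their backs; the gripper's body (76 mm by 85 mm) begins 54 mm behind the grasp point. The pads swing forward as they close: fully open they stand 13 mm farther back than shut.
Start: joints at [1.186, 0.308, 1.634, -0, 1.2, -0.07], TCP at [193.542, 594.284, 250.272] pointing down, gripper open.
Joint ranges: [-3.06, 3.06], [-0.79, 1.96], [0.05, 2.63], [-1.19, 4.34], [0.05, 2.64], [-2.94, 2.94]. Speed limits (rad/s): [2.79, 2.79, 3.14, 3.14, 3.14, 3.14].

## Interface

Orientations are given as a 3x3 rotation matrix whose columns are the frame's x, y, z axes.
In Python, from plant import robot gives the robot as it stands.
- The arm moves only by the shell command python3 -m jog 'ROWS'. ROWS is text: rows parted by semicolons, each of 7 numbers parted by spaces: the turn, a rotation vector about the tool's x, y, z in rad, then the shift along the tool's x, y, z in m, then the finger opening in m, from 0 to 0.0854. In form: wx wy wz tx ty tz gripper; .... A call has exactly 8 rows; each row is the pose to reach, as a shift and turn from the pose measured when the call began, along the tool's axes at that moment; what a row does not reach only later rows make up. A row lasts 1/10 s, in which the tool goes at most 50 mm and 8.59 degrees, less where a joint would pass 70% of its speed; a pose out of reach is approached as far as the arm can. A call with a gripper value outside its range is refused whole. The fingers move at their own pace and stop on an object; the grip force is fixed at half the most. Time passes only in rows, so rows that repeat a pose let the fingers close, or fill a call up. It gives the time, the measured TCP pose, the force and the opening at its end, in the units of the state.
- robot.get_obs(): the state, without advancing time (a new reading comes with each control period).
- robot.read_camera(name): name is "scene" or "side" or "wrist"; returns the picture (420x560x3 uint8, red, green, blue); there is no depth.
- robot.camera_model(name): a dict with "mtx" (3x3 intrinsics, pixels), "extrinsics" (4x4, takes a point from camera to world coordinates); the wrist camera has in their place "tool_from_camera" (4x4, takes a point from camera to tool coordinates, whose origin is the TCP and whose axes are the flange's). Camera axes: x right, y up, looking along -z (the intrinsics and any distortion apply to the point x, -y, -z); pixel columns grow to the right and rows downward; lengths in mm; the calibration is good to about 2 mm. The wrist camera is an equidistant fisheye: a pixel r from the principal point sees the ray r / f radians off the axis. A picture is of the moment at which its call begins: read the wrist's pose just before it. camera_model takes no time and is no camera call.
- robot.close_job(): hands the job in, once; it reports no verdict.
The state is a dict: "clock": time; "joints": joint angles; "joint_velocities": joint speeds; "tau": joint torques, N m; "ee_pos": TCP position; "tcp_rot": TCP orientation; "force": force on the tool from outside, world axes, zero at the start; "ft_torque": the same for the moment, N m; "opening": finger opening in mm.
Only numpy, scipy, OpenCV 4.12 (cv2) and the standard library are available. Lean on these libraries where they do the work, as an engineer would, in place of code of your own. Each camera call takes 0.05 s, during which the arm holds its last target.

## Working session

There is one attempt and no reset: what is moved stays moved. The work goes in short steps, Python scripts to look and compute and a shell command to move; the robot and the scene stay as the last step left them, time stands still between calls to the robot, and variables do not carry over. Pictures are saved under pics/ and viewed, and the job is handed in when it is done.

```bash
ls; mkdir -p pics; python3 - <<'E'
from plant import robot
import cv2,numpy as np
np.set_printoptions(precision=4,suppress=True)
o=robot.get_obs();print(o)
for n in ["scene","side","wrist"]:
    im=robot.read_camera(n);cv2.imwrite(f"pics/a_{n}.png",im[:,:,::-1]);print(n,robot.camera_model(n))
E
```

```text
pics
{'clock': 0.0, 'joints': array([ 1.1863,  0.309 ,  1.6352,  0.    ,  1.1997, -0.0697]), 'joint_velocities': array([-0.0008, -0.0009,  0.001 , -0.    , -0.0021,  0.    ]), 'tau': array([ -0.0002, -41.5254, -27.6661,   0.0001,   0.0102,  -0.    ]), 'ee_pos': array([193.2366, 593.5528, 249.0367]), 'tcp_rot': array([[-0.9509,  0.3096, -0.0009],
       [ 0.3096,  0.9509, -0.0021],
       [ 0.0002, -0.0023, -1.    ]]), 'force': array([-0.3268,  0.5029, -0.8099]), 'ft_torque': array([ 0.0135, -0.027 ,  0.0151]), 'opening': 85.47112124812084}
scene {'mtx': array([[456.1798,   0.    , 279.4431],
       [  0.    , 456.1798, 210.0504],
       [  0.    ,   0.    ,   1.    ]]), 'extrinsics': array([[ -0.9946,   0.0708,  -0.0759, 351.8924],
       [ -0.1026,  -0.7805,   0.6167, 254.1352],
       [ -0.0155,   0.6212,   0.7835, 864.1995],
       [  0.    ,   0.    ,   0.    ,   1.    ]])}
side {'mtx': array([[476.5288,   0.    , 286.8629],
       [  0.    , 476.5288, 211.0551],
       [  0.    ,   0.    ,   1.    ]]), 'extrinsics': array([[   0.8738,    0.2225,   -0.4324,   45.9339],
       [  -0.4856,    0.4472,   -0.7511, -975.3068],
       [   0.0263,    0.8663,    0.4988,  612.995 ],
       [   0.    ,    0.    ,    0.    ,    1.    ]])}
wrist {'mtx': array([[325.1923,   0.    , 272.9594],
       [  0.    , 325.1923, 203.9798],
       [  0.    ,   0.    ,   1.    ]]), 'tool_from_camera': array([[   0.0001,    0.9654,    0.2607,   66.4424],
       [   1.    ,   -0.0002,    0.0001,    0.0513],
       [   0.0001,    0.2607,   -0.9654, -125.0191],
       [   0.    ,    0.    ,    0.    ,    1.    ]])}
```

View pics/a_scene.png

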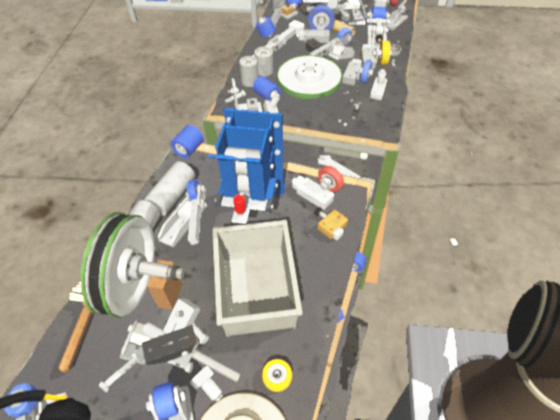

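View pics/a_side.png

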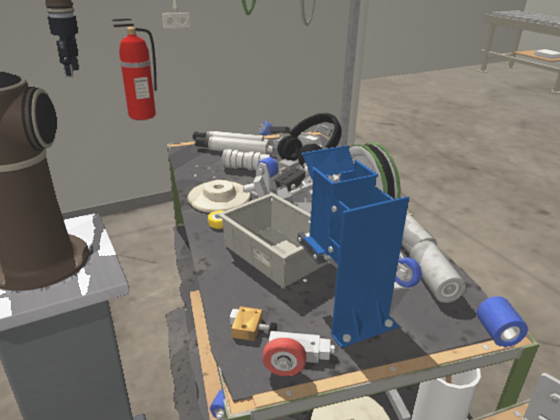

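View pics/a_wrist.png

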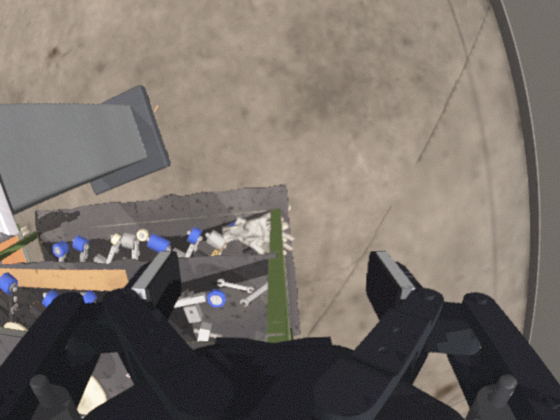

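```bash
python3 - <<'E'
import cv2
im=cv2.imread("pics/a_scene.png");c=im[100:340,180:360];cv2.imwrite("pics/b1.png",cv2.resize(c,None,fx=2.5,fy=2.5,interpolation=cv2.INTER_CUBIC)[:600])
im=cv2.imread("pics/a_side.png");c=im[140:380,200:460];cv2.imwrite("pics/b2.png",cv2.resize(c,None,fx=2.5,fy=2.5,interpolation=cv2.INTER_CUBIC))
E
```

```text
(no output)
```

View pics/b1.png

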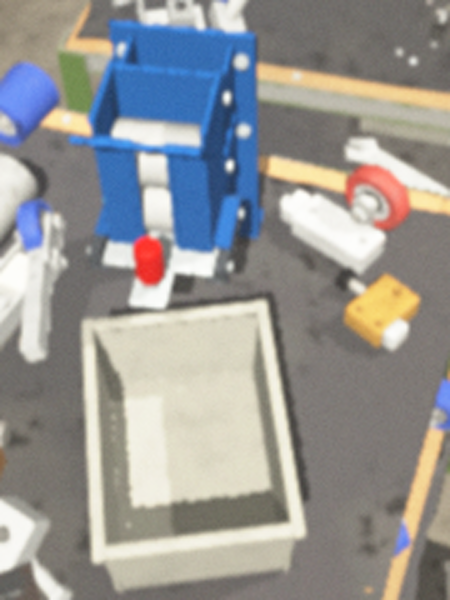

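View pics/b2.png

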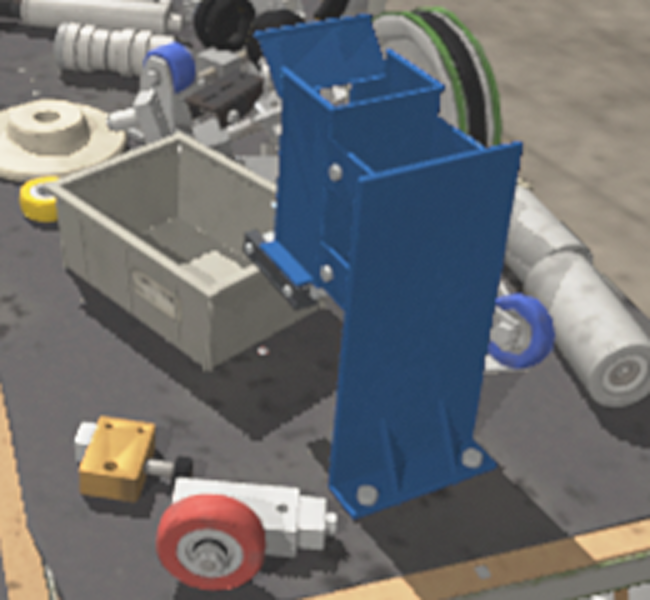

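```bash
cat > h.py <<'E'
import numpy as np
from plant import robot
from scipy.optimize import least_squares
from scipy.spatial.transform import Rotation as R
np.set_printoptions(precision=3,suppress=True)
def proj(n,P):
    m=robot.camera_model(n);P=np.atleast_2d(P).astype(float)
    E=m["extrinsics"] if n!="wrist" else WT()@m["tool_from_camera"]
    q=(np.c_[P,np.ones(len(P))]@np.linalg.inv(E).T)[:,:3]*[1,-1,-1]
    if n=="wrist":
        r=np.linalg.norm(q[:,:2],axis=1);th=np.arctan2(r,q[:,2]);uv=q[:,:2]/np.maximum(r,1e-9)[:,None]*th[:,None]
    else: uv=q[:,:2]/q[:,2:]
    return uv@m["mtx"][:2,:2].T+m["mtx"][:2,2]
def WT():
    o=robot.get_obs();T=np.eye(4);T[:3,:3]=o["tcp_rot"];T[:3,3]=o["ee_pos"];return T
def pl(p,L):
    c,s=np.cos(p[2]),np.sin(p[2]);L=np.asarray(L,float)
    return np.c_[p[0]+c*L[:,0]-s*L[:,1],p[1]+s*L[:,0]+c*L[:,1],L[:,2]]
def fit(obs,p0,ex=None):
    # obs: list of (cam,local,pix)
    def f(p):
        r=[]
        for n in("scene","side","wrist"):
            s=[o for o in obs if o[0]==n]
            if s: r.append((proj(n,pl(p,[o[1] for o in s]))-[o[2] for o in s]).ravel())
        return np.concatenate(r)
    s=least_squares(f,p0);return s.x,s.fun.reshape(-1,2)
E
python3 - <<'E'
from h import *
a=lambda x,y:(180+x/2.5,100+y/2.5)
b=lambda x,y:(200+x/2.5,140+y/2.5)
for hx,hy in((79,110),(75,105)):
    print("bin",hx,*fit([("scene",(hx,-hy,86),a(82,320)),("scene",(-hx,-hy,86),a(268,298)),("scene",(-hx,hy,86),a(306,534)),("scene",(hx,hy,86),a(96,560)),
("side",(-hx,hy,86),b(52,186)),("side",(hx,hy,86),b(178,136)),("side",(-hx,-hy,86),b(208,296))],[500,0,0]))
p,r=fit([("scene",(-68,0,283),a(148,147)),("scene",(-70,0,175),a(149,240)),("scene",(97,-62,285),a(257,36)),("scene",(97,62,285),a(110,22)),
("side",(-68,0,283),b(318,24)),("side",(100,-62,285),b(360,180)),("side",(100,62,285),b(521,144))],[400,-300,-1.57])
print("hop",p,r)
E
```

```text
bin 79 [ 461.887 -211.043    0.228] [[-0.137 -1.161]
 [-0.725 -0.44 ]
 [ 0.06  -0.921]
 [-1.616 -0.757]
 [-4.432 -1.087]
 [ 0.246 -2.382]
 [ 0.299  0.139]]
bin 75 [ 461.084 -209.701    0.23 ] [[ 1.976  1.141]
 [-2.079  2.081]
 [-1.999 -2.531]
 [ 0.9   -2.77 ]
 [-2.213 -0.911]
 [-0.359 -1.288]
 [-0.432 -2.095]]
hop [ 491.781 -385.933   -1.653] [[ -2.6    -2.168]
 [  1.619   0.246]
 [  3.819 -12.696]
 [  2.463 -13.496]
 [ -3.099   0.908]
 [ -2.844 -15.115]
 [  1.79  -14.541]]
```

```bash
cat > ov.py <<'E'
from h import *
import cv2
a=lambda x,y:(180+x/2.5,100+y/2.5)
b=lambda x,y:(200+x/2.5,140+y/2.5)
best=None
for zp in range(240,286,3):
  for t in (4,6,8,):
    p,r=fit([("scene",(-68,0,283),a(148,147)),("scene",(-70,0,175),a(149,240)),("scene",(95,-62,zp),a(257,36)),("scene",(95,62,zp),a(110,22)),
("side",(-68,0,283),b(318,24)),("side",(95+t,-62,zp),b(360,180)),("side",(95+t,62,zp),b(521,144))],[400,-300,-1.57])
    e=(r**2).sum()
    if best is None or e<best[0]: best=(e,zp,t,p,r)
print(best)
H=best[3];B=[461.6,-210.6,.229]
for n,o in(("scene",(180,100)),("side",(200,140))):
    im=cv2.imread(f"pics/a_{n}.png")[o[1]:o[1]+240,o[0]:o[0]+260];im=cv2.resize(im,None,fx=2.5,fy=2.5,interpolation=cv2.INTER_CUBIC)
    def line(p,L,c):
        q=(proj(n,pl(p,L))-o)*2.5
        cv2.polylines(im,[np.round(q).astype(int)],False,c,1)
    for hx,hy in((79,110),(64,94)):
        line(B,[(hx,hy,86),(hx,-hy,86),(-hx,-hy,86),(-hx,hy,86),(hx,hy,86)],(0,0,255))
    zp=best[1]
    line(H,[(95,62,0),(95,62,zp),(95,-62,zp),(95,-62,0),(95,62,0)],(0,255,255))
    line(H,[(-33,44,118),(-33,-44,118),(33,-44,118),(33,-44,250),(-33,-44,250),(-33,-44,118)],(0,255,0))
    line(H,[(-70,0,135),(-70,0,175)],(255,255,0));line(H,[(-68,-40,283),(-68,40,283)],(255,0,255))
    for s in(-1,1): line(H,[(-52,42*s,112),(-52,58*s,112),(32,58*s,112),(32,42*s,112),(-52,42*s,112)],(255,0,255))
    cv2.imwrite(f"pics/c_{n}.png",im)
E
python3 ov.py
```

```text
(np.float64(28.412643264838827), 255, 4, array([ 495.712, -384.32 ,   -1.616]), array([[-3.536, -1.517],
       [ 0.812,  0.885],
       [ 0.184, -0.721],
       [-0.16 , -0.149],
       [-2.977,  0.429],
       [-0.399,  1.403],
       [ 0.623,  0.054]]))
```

View pics/c_scene.png

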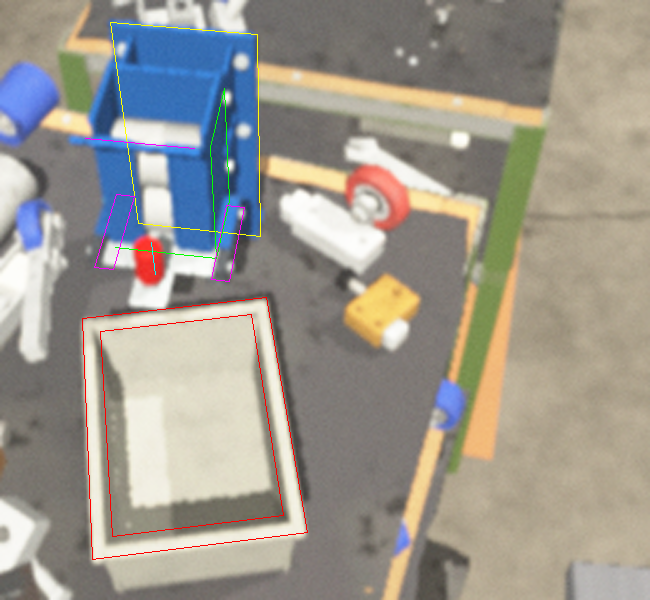

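View pics/c_side.png

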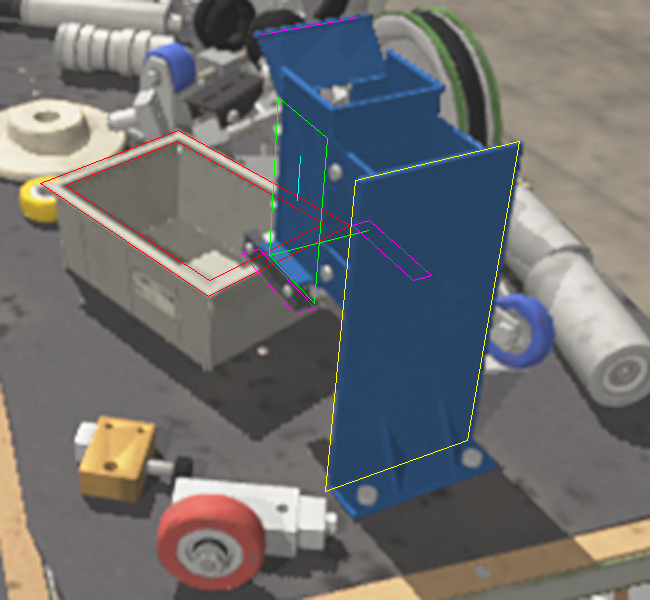

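```bash
cat > go.py <<'E'
from h import *
def go(pos,zdir,ydir):
    """print rotvec & shift in tool frame to reach pose"""
    o=robot.get_obs();A=o["tcp_rot"]
    z=np.array(zdir,float);z/=np.linalg.norm(z);y=np.array(ydir,float);y-=z*(y@z);y/=np.linalg.norm(y)
    x=np.cross(y,z);B=np.c_[x,y,z]
    print("t",o["clock"],"F",o["force"],"op",o["opening"],"j",o["joints"])
    print("pos",o["ee_pos"],"z",A[:,2],"y",A[:,1])
    print("rot",R.from_matrix(A.T@B).as_rotvec(),"shift",A.T@(np.array(pos)-o["ee_pos"])/1000)
E
python3 - <<'E'
from go import *
go((439,-113,190),(0,0,-1),(-.227,.974,0))
m=robot.camera_model("scene");E=m["extrinsics"]
for uv in((196,192),(192,244),(200,210)):
    d=E[:3,:3]@(np.array([1,-1,-1])*(np.linalg.inv(m["mtx"])@[*uv,1]))
    for z in(0,50): print(uv,z,E[:3,3]+d*(z-E[2,3])/d[2])
E
```

```text
t 0.15 F [ 0.254 -0.108 -0.369] op 85.00497352722715 j [ 1.186  0.309  1.635 -0.     1.2   -0.07 ]
pos [193.323 593.699 249.309] z [-0.001 -0.002 -1.   ] y [ 0.31   0.951 -0.002]
rot [-0.002 -0.001 -0.544] shift [-0.452 -0.596  0.06 ]
(196, 192) 0 [ 649.727 -464.583    0.   ]
(196, 192) 50 [ 632.495 -423.      50.   ]
(192, 244) 0 [ 624.947 -309.216    0.   ]
(192, 244) 50 [ 609.149 -276.622   50.   ]
(200, 210) 0 [ 627.579 -408.804    0.   ]
(200, 210) 50 [ 611.629 -370.448   50.   ]
```

```bash
python3 -m jog '0 0 -0.1 -0.06 -0.08 0 0.085;0 0 -0.2 -0.08 -0.11 0 0.085;0 0 -0.3 -0.11 -0.145 0 0.085;0 0 -0.4 -0.14 -0.185 0 0.085;0 0 -0.5 -0.17 -0.22 0 0.085;0 0 -0.544 -0.2 -0.26 0.01 0.085;0 0 -0.544 -0.23 -0.3 0.02 0.085;0 0 -0.544 -0.26 -0.34 0.02 0.085'; python3 -c "
from go import *
go((439,-113,190),(0,0,-1),(-.227,.974,0))"
```

```text
clock: 0.95
ee_pos: [325.2, 216.0, 231.1]
tcp_rot: [[-0.974, -0.228, -0.001], [-0.228, 0.974, -0.002], [0.002, -0.002, -1.0]]
force: [1.2, -1.0, 0.6]
opening: 85.3
t 0.95 F [ 1.195 -1.022  0.578] op 85.2589866682969 j [ 0.476 -0.145  2.166 -0.002  1.123 -1.325]
pos [325.201 216.02  231.061] z [-0.001 -0.002 -1.   ] y [-0.228  0.974 -0.002]
rot [-0.002 -0.002  0.001] shift [-0.036 -0.346  0.042]
```

```bash
python3 -m jog '0 0 0 -0.005 -0.05 0 0.085;0 0 0 -0.01 -0.1 0.01 0.085;0 0 0 -0.015 -0.15 0.02 0.085;0 0 0 -0.02 -0.2 0.03 0.085;0 0 0 -0.026 -0.25 0.036 0.085;0 0 0 -0.032 -0.3 0.042 0.085;0 0 0 -0.036 -0.346 0.042 0.085;0 0 0 -0.036 -0.346 0.042 0.085'; python3 - <<'E'
from go import *
import cv2
go((439,-113,190),(0,0,-1),(-.227,.974,0))
B=[461.6,-210.6,.229]
w=WT();q=proj("wrist",pl(B,[(x*a,y*a2,86) for a in(-1,1) for a2 in (-1,1) for x,y in((79,110),(64,94))]))
im=robot.read_camera("wrist")[:,:,::-1].copy();cv2.imwrite("pics/d0.png",im)
print(q)
for p in q: cv2.circle(im,tuple(int(v) for v in p),2,(0,0,255),-1)
cv2.imwrite("pics/d.png",im)
cv2.imwrite("pics/ds.png",robot.read_camera("scene")[:,:,::-1])
E
```

```text
clock: 1.75
ee_pos: [441.1, -117.9, 190.0]
tcp_rot: [[-0.975, -0.222, 0.001], [-0.222, 0.975, -0.005], [-0.0, -0.005, -1.0]]
force: [0.9, 1.3, 0.1]
opening: 85.0
t 1.75 F [0.941 1.327 0.111] op 84.97211773719137 j [-0.354  0.051  2.072 -0.005  1.016 -2.147]
pos [ 441.067 -117.899  190.029] z [ 0.001 -0.005 -1.   ] y [-0.222  0.975 -0.005]
rot [-0.005  0.    -0.005] shift [0.001 0.005 0.   ]
[[ 32.962 119.36 ]
 [ 47.112 134.821]
 [294.447  98.792]
 [271.498 120.027]
 [ 60.659 287.307]
 [ 69.606 274.862]
 [292.004 300.849]
 [272.416 285.289]]
```

View pics/d.png

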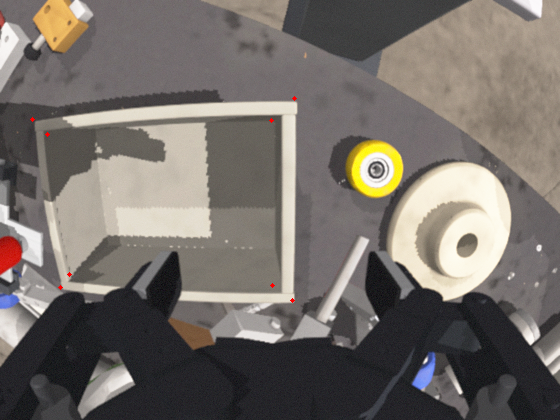

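View pics/ds.png

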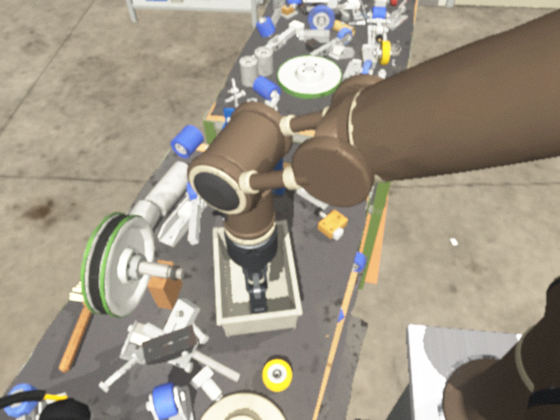

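```bash
python3 - <<'E'
from go import *
for hx,hy in((79,110),(77,107.5),(75,105)):
    print(hx,*fit([("wrist",(-hx,hy,86),(297,102)),("wrist",(-hx,-hy,86),(36,121)),("wrist",(hx,-hy,86),(61,289)),("wrist",(hx,hy,86),(296,300)),("wrist",(-64,94,86),(280,116))],[461,-210,.229]))
E
python3 - <<'E'
import cv2
im=cv2.imread("pics/d0.png")[80:320,180:320];cv2.imwrite("pics/e.png",cv2.resize(im,None,fx=2.5,fy=2.5,interpolation=cv2.INTER_CUBIC))
E
```

```text
79 [ 458.562 -202.514    0.234] [[ 2.476 -3.446]
 [-1.21  -1.66 ]
 [ 1.782 -0.142]
 [ 0.74   1.142]
 [-3.465  3.807]]
77 [ 457.9   -201.735    0.234] [[ 0.179 -1.32 ]
 [ 1.642 -0.325]
 [ 3.849 -2.04 ]
 [-1.111 -1.365]
 [-2.174  3.117]]
75 [ 457.254 -200.971    0.234] [[-2.143  0.83 ]
 [ 4.526  1.042]
 [ 5.945 -3.962]
 [-3.002 -3.885]
 [-0.909  2.446]]
```

View pics/e.png

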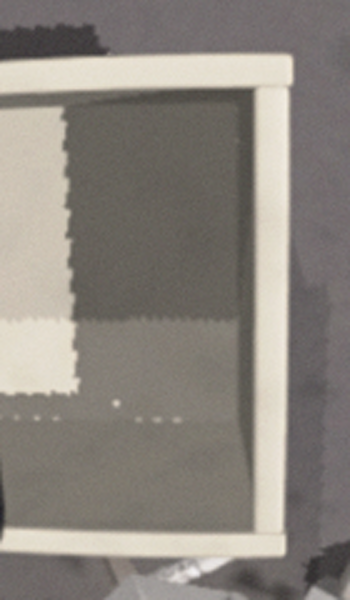

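```bash
cat >> h.py <<'E'
def ray(n,uv,z):
    f=lambda p:(proj(n,[p[0],p[1],z])-uv).ravel()
    return least_squares(f,[450,-150]).x
E
python3 - <<'E'
from go import *
p=ray("wrist",(288.8,203),85);print(p)
a=ray("wrist",(180+272/2.5,80+110/2.5),85);b=ray("wrist",(180+268/2.5,80+510/2.5),85);print(a,b,np.arctan2((b-a)[1],(b-a)[0]))
go((p[0],p[1],75),(0,0,-1),(-.227,.974,0))
E
```

```text
[ 431.012 -103.531]
[ 375.441 -116.869] [496.333 -88.637] 0.22942286926242883
t 1.85 F [-0.619  0.492 -0.521] op 85.20316853289532 j [-0.348  0.049  2.076 -0.002  1.018 -2.145]
pos [ 438.942 -113.798  189.31 ] z [-0.002 -0.001 -1.   ] y [-0.225  0.974 -0.001]
rot [-0.001 -0.002 -0.002] shift [0.005 0.012 0.114]
```

```bash
python3 -m jog '0 0 0 0.003 0.006 0.02 0.085;0 0 0 0.003 0.006 0.05 0.085;0 0 0 0.003 0.006 0.08 0.085;0 0 0 0.003 0.006 0.1 0.085;0 0 0 0.003 0.006 0.113 0.085;0 0 0 0.003 0.006 0.113 0.085;0 0 0 0.003 0.006 0.113 0.06;0 0 0 0.003 0.006 0.113 0.03' ; python3 -m jog '0 0 0 0 0 0 0.02;0 0 0 0 0 0 0.01;0 0 0 0 0 0 0;0 0 0 0 0 0 0;0 0 0 0 0 0 0;0 0 0 0 0 0 0;0 0 0 0 0 0 0;0 0 0 0 0 0 0'; python3 - <<'E'
from go import *
import cv2
go((502.2,-240,75),(0,0,-1),(.045,.999,0))
T=WT();im=robot.read_camera("wrist");cv2.imwrite("pics/f.png",im[:,:,::-1])
cv2.imwrite("pics/fs.png",robot.read_camera("side")[:,:,::-1])
E
```

```text
clock: 2.65
ee_pos: [435.2, -108.3, 77.3]
tcp_rot: [[-0.974, -0.226, -0.0], [-0.226, 0.974, -0.002], [0.001, -0.002, -1.0]]
force: [0.3, -0.7, 0.5]
opening: 58.5
clock: 3.45
ee_pos: [435.9, -108.6, 78.2]
tcp_rot: [[-0.974, -0.227, 0.001], [-0.227, 0.974, -0.003], [-0.0, -0.003, -1.0]]
force: [-1.6, 3.2, 6.2]
opening: 3.2
t 3.45 F [-1.55   3.222  6.212] op 3.171083123187241 j [-0.34   0.231  2.151 -0.003  0.758 -2.136]
pos [ 435.852 -108.574   78.192] z [ 0.001 -0.003 -1.   ] y [-0.227  0.974 -0.003]
rot [-0.003  0.001  0.274] shift [-0.035 -0.143  0.004]
```

View pics/f.png

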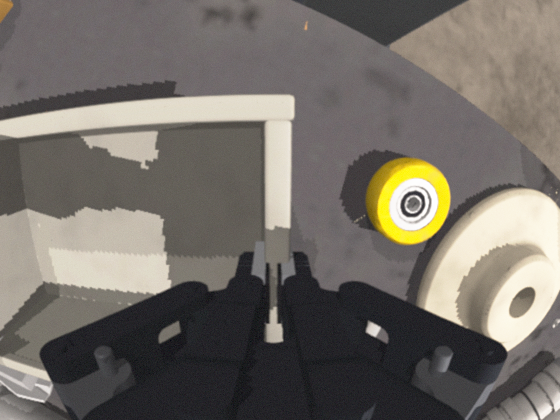

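View pics/fs.png

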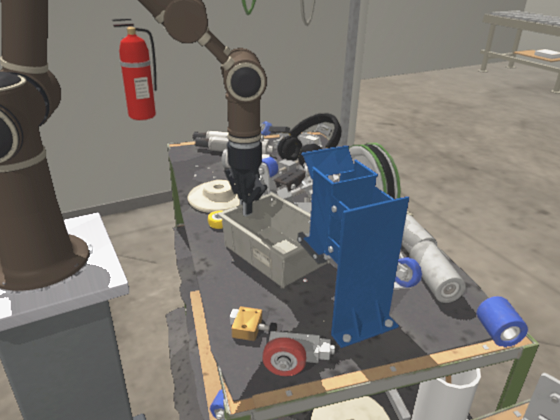

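```bash
python3 -m jog '0 0 0 -0.006 -0.005 0 0;0 0 0 -0.014 -0.011 0 0;0 0 0 -0.022 -0.018 0 0;0 0 0 -0.03 -0.025 0 0;0 0 0 -0.038 -0.032 0 0;0 0 0 -0.046 -0.038 0 0;0 0 0 -0.051 -0.043 0 0;0 0 0 -0.051 -0.043 0 0'; python3 - <<'E'
from go import *
import cv2
go((502.2,-240,77),(0,0,-1),(.045,.999,0))
T=WT();im=robot.read_camera("wrist");cv2.imwrite("pics/g.png",im[:,:,::-1])
cv2.imwrite("pics/gs.png",robot.read_camera("side")[:,:,::-1])
E
```

```text
clock: 4.35
ee_pos: [487.6, -136.1, 77.9]
tcp_rot: [[-0.974, -0.225, -0.019], [-0.225, 0.974, 0.004], [0.017, 0.008, -1.0]]
force: [-18.9, 8.5, 21.0]
opening: 3.0
t 4.35 F [-18.853   8.491  20.99 ] op 3.00477763459075 j [-0.357  0.335  2.008 -0.003  0.818 -2.152]
pos [ 487.632 -136.065   77.858] z [-0.019  0.004 -1.   ] y [-0.225  0.974  0.008]
rot [ 0.006 -0.018  0.272] shift [ 0.009 -0.105  0.   ]
```

View pics/g.png

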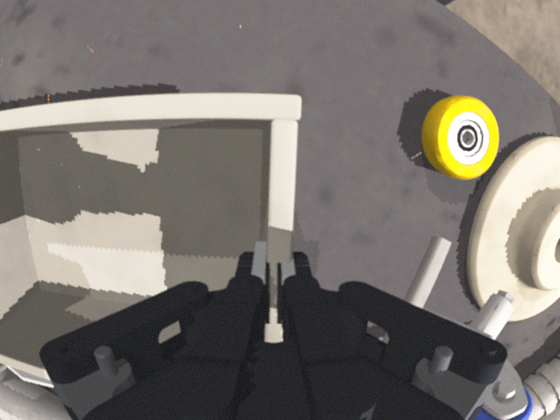

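View pics/gs.png

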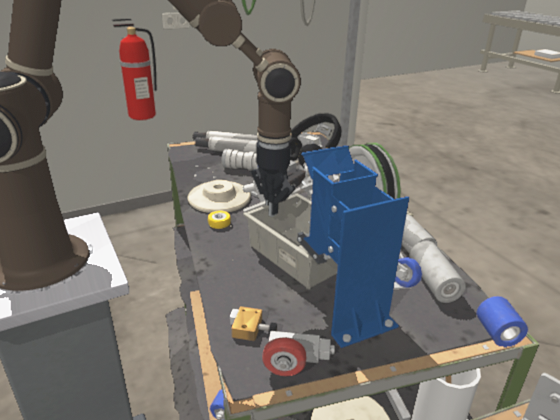

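```bash
python3 -m jog '0 -0.018 0.02 0 -0.01 -0.001 0;0 -0.018 0.06 0.001 -0.025 -0.001 0;0 -0.018 0.1 0.003 -0.04 -0.001 0;0 -0.018 0.14 0.004 -0.055 -0.001 0;0 -0.018 0.19 0.006 -0.07 -0.001 0;0 -0.018 0.24 0.008 -0.085 -0.001 0;0 -0.018 0.272 0.009 -0.098 -0.001 0;0 -0.018 0.272 0.009 -0.105 -0.001 0'; python3 - <<'E'
from go import *
import cv2
go((502.2,-240,77),(0,0,-1),(.045,.999,0))
for n in("wrist","scene","side"):
  if n=="wrist": np.save("T_h.npy",WT())
  cv2.imwrite(f"pics/h_{n}.png",robot.read_camera(n)[:,:,::-1])
E
```

```text
clock: 5.25
ee_pos: [503.9, -236.8, 79.6]
tcp_rot: [[-0.999, 0.046, 0.002], [0.046, 0.999, 0.013], [-0.001, 0.013, -1.0]]
force: [3.6, 39.9, 16.3]
opening: 2.7
t 5.25 F [ 3.599 39.879 16.343] op 2.693885086127304 j [-0.524  0.404  1.9    0.016  0.843 -2.059]
pos [ 503.888 -236.751   79.614] z [ 0.002  0.013 -1.   ] y [0.046 0.999 0.013]
rot [ 0.013  0.001 -0.001] shift [ 0.002 -0.003  0.003]
```

View pics/h_wrist.png

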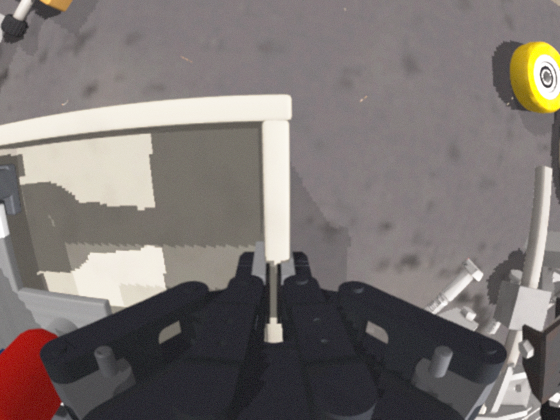

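View pics/h_scene.png

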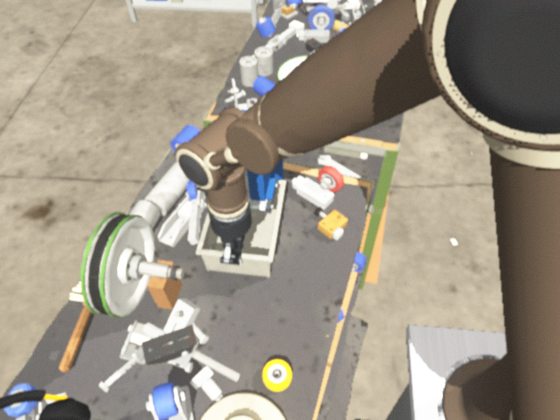

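View pics/h_side.png

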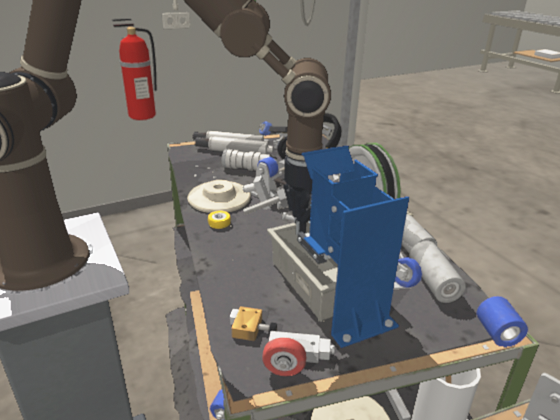

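```bash
python3 - <<'E'
from go import *
import cv2
go((502.2,-240,77),(0,0,-1),(.045,.999,0))
im=cv2.imread("pics/h_side.png")[140:380,200:460];cv2.imwrite("pics/i_side.png",cv2.resize(im,None,fx=2.5,fy=2.5,interpolation=cv2.INTER_CUBIC))
im=cv2.imread("pics/h_scene.png")[130:330,150:350];cv2.imwrite("pics/i_scene.png",cv2.resize(im,None,fx=3,fy=3,interpolation=cv2.INTER_CUBIC))
E
```

```text
t 5.4 F [ 2.975 16.595  6.072] op 2.6873715655897286 j [-0.523  0.405  1.901  0.014  0.84  -2.058]
pos [ 503.742 -236.482   78.933] z [ 0.001  0.011 -1.   ] y [0.044 0.999 0.011]
rot [0.011 0.001 0.001] shift [ 0.001 -0.004  0.002]
```

View pics/i_side.png

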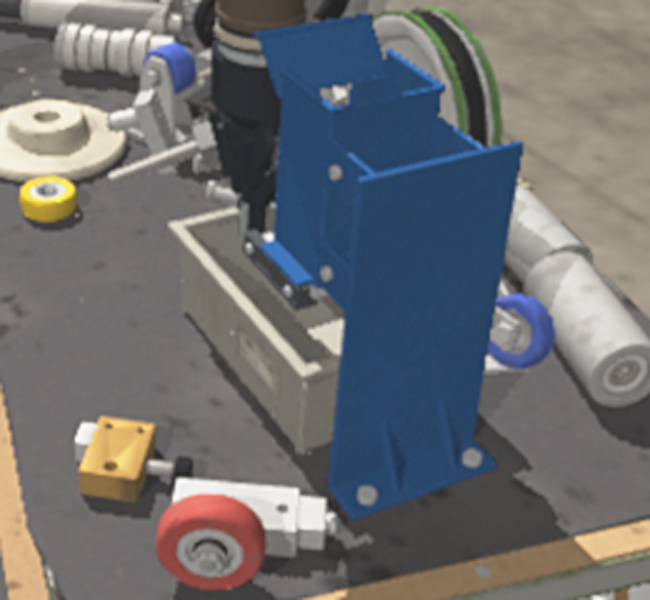

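View pics/i_scene.png

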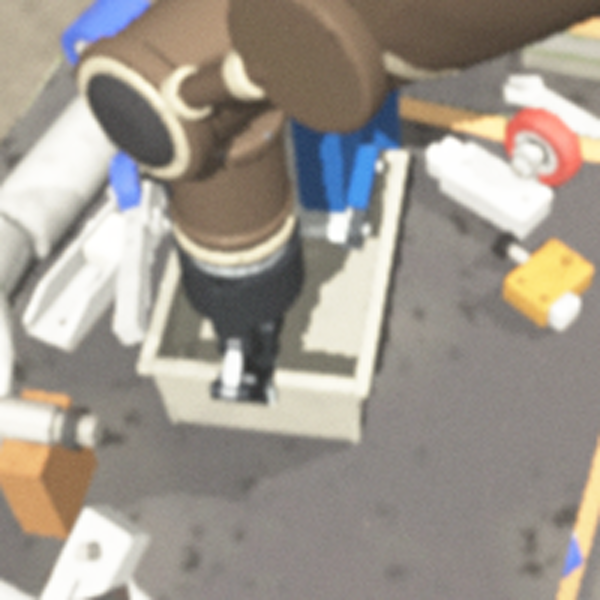

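```bash
python3 - <<'E'
from go import *
a=lambda x,y:(150+x/3,130+y/3)
b=lambda x,y:(200+x/2.5,140+y/2.5)
H=np.array([495.712, -384.32 ,   -1.616])
T=np.load("T_h.npy")
import h; h.WT=lambda:T
for hx,hy in((79,110),(76,107)):
  for S in("s","sd","w","all"):
    o=[]
    if S in("s","all"):o+=[("scene",(-hx,hy,86),a(366,388)),("scene",(hx,hy,86),a(140,372)),("scene",(-hx,-hy,86),a(409,150))]
    if S in("sd","all"):o+=[("side",(-hx,hy,86),b(170,225)),("side",(-hx,-hy,86),b(303,378))]
    if S in("w","all"):o+=[("wrist",(-hx,hy,86),(291,96)),("wrist",(-64,94,86),(262,121))]
    p,r=fit(o,[500,-340,0]);c,s=np.cos(p[2]),np.sin(p[2]);d=H[:2]-p[:2]
    print(hx,S,p,"hop in bin",c*d[0]+s*d[1],-s*d[0]+c*d[1],np.abs(r).max())
E
```

```text
79 s [ 503.256 -340.485   -0.022] hop in bin -6.578444670983464 -43.990035955151136 1.2652310648292087
79 sd [ 504.7   -344.061   -0.042] hop in bin -7.286223420647734 -40.60171083630419 0.5845344574373144
79 w [ 498.128 -338.907   -0.07 ] hop in bin 0.7853246716533513 -45.470188754586275 8.29026052423103
79 all [ 503.019 -336.165   -0.025] hop in bin -6.100982861904903 -48.32228476026136 8.722572328334309
76 s [ 502.169 -338.719   -0.027] hop in bin -5.2206419226074035 -45.75865489143079 1.5153974783857223
76 sd [ 501.347 -344.387   -0.033] hop in bin -4.307935648675569 -40.09823265005073 0.5277698061229614
76 w [ 497.105 -337.118   -0.067] hop in bin 1.778470289325544 -47.189163135268636 3.93283973461331
76 all [ 501.611 -334.641   -0.025] hop in bin -4.670427972879585 -49.80960289535142 4.568968415927685
```

```bash
python3 -m jog '0 0 0 0 0 0 0;0 0 0 0 0 0 0.01;0 0 0 0 0 0 0.025;0 0 0 0 0 0 0.03;0 0 0 0 0 0 0.03;0 0 0 0 0 -0.02 0.03;0 0 0 0 0.01 -0.06 0.03;0 0 0 0 0.03 -0.1 0.03'; python3 - <<'E'
from go import *
import cv2
go((502.2,-140,300),(0,-.57,-.82),(-1,0.045,0))
E
```

```text
clock: 6.2
ee_pos: [503.7, -207.7, 178.8]
tcp_rot: [[-0.999, 0.046, -0.002], [0.046, 0.999, 0.012], [0.002, 0.012, -1.0]]
force: [0.8, -0.5, 0.8]
opening: 30.1
t 6.2 F [ 0.764 -0.518  0.791] op 30.086265101794066 j [-0.477  0.24   1.878  0.012  1.03  -2.007]
pos [ 503.707 -207.695  178.801] z [-0.002  0.012 -1.   ] y [0.046 0.999 0.012]
rot [ 0.507  0.464 -1.524] shift [ 0.005  0.069 -0.12 ]
```

```bash
python3 -c "
from go import *
go((499.5,-235,262),(-.026,-.573,-.82),(.999,-.045,0))"
```

```text
t 6.2 F [ 0.764 -0.518  0.791] op 30.086265101794066 j [-0.477  0.24   1.878  0.012  1.03  -2.007]
pos [ 503.707 -207.695  178.801] z [-0.002  0.012 -1.   ] y [0.046 0.999 0.012]
rot [ 0.486 -0.489  1.515] shift [ 0.003 -0.026 -0.084]
```

```bash
python3 -m jog '0 0 0.1 0 0.01 -0.03 0.05;0.08 -0.08 0.25 0 0.02 -0.06 0.05;0.12 -0.12 0.38 0 0.02 -0.084 0.05;0.16 -0.16 0.5 0 0.02 -0.084 0.05;0.2 -0.2 0.64 0 0.01 -0.084 0.05;0.25 -0.25 0.77 0 0 -0.084 0.05;0.29 -0.29 0.9 0.001 -0.01 -0.084 0.05;0.33 -0.34 1.03 0.002 -0.02 -0.084 0.05'; python3 -c "
from go import *
go((499.5,-235,262),(-.026,-.573,-.82),(.999,-.045,0))"
```

```text
clock: 7.0
ee_pos: [500.3, -229.1, 262.4]
tcp_rot: [[-0.43, 0.897, 0.097], [0.801, 0.429, -0.417], [-0.416, -0.102, -0.904]]
force: [0.1, 0.8, -0.1]
opening: 50.0
t 7.0 F [ 0.086  0.752 -0.083] op 50.047786652999 j [-0.309  0.049  1.975 -0.474  0.936 -0.528]
pos [ 500.298 -229.131  262.388] z [ 0.097 -0.417 -0.904] y [ 0.897  0.429 -0.102]
rot [ 0.158 -0.151  0.476] shift [-0.004 -0.003  0.003]
```

```bash
python3 -m jog '0.05 -0.05 0.13 -0.001 -0.001 0 0.05;0.09 -0.09 0.26 -0.002 -0.002 0 0.05;0.13 -0.13 0.39 -0.003 -0.003 0.002 0.05;0.158 -0.151 0.476 -0.004 -0.003 0.003 0.05;0.158 -0.151 0.476 -0.004 -0.003 0.003 0.05;0.158 -0.151 0.476 -0.004 -0.003 0.003 0.05;0.158 -0.151 0.476 -0.004 -0.003 0.003 0.05;0.158 -0.151 0.476 -0.004 -0.003 0.003 0.05'; python3 - <<'E'
from go import *
import cv2
go((499.5,-235,262),(-.026,-.573,-.82),(.999,-.045,0))
for n in("wrist","scene","side"):
  if n=="wrist": np.save("T_j.npy",WT())
  cv2.imwrite(f"pics/j_{n}.png",robot.read_camera(n)[:,:,::-1])
H=np.array([495.712, -384.32 ,   -1.616])
print(proj("wrist",pl(H,[(-70,0,175),(-70,0,157),(-70,0,135)])))
E
```

```text
clock: 7.8
ee_pos: [499.3, -235.2, 261.9]
tcp_rot: [[0.037, 0.999, -0.026], [0.819, -0.045, -0.573], [-0.573, 0.0, -0.819]]
force: [-0.5, 0.2, 0.1]
opening: 50.0
t 7.8 F [-0.514  0.162  0.069] op 50.00545026604854 j [-0.211  0.136  1.937 -0.699  1.073  0.18 ]
pos [ 499.323 -235.173  261.858] z [-0.026 -0.573 -0.819] y [ 0.999 -0.045  0.   ]
rot [ 0.  0. -0.] shift [ 0.  0. -0.]
[[277.281 222.6  ]
 [277.108 204.899]
 [276.906 185.245]]
```

View pics/j_wrist.png

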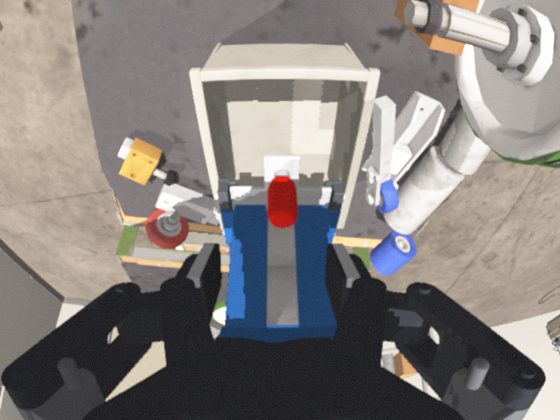

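View pics/j_scene.png

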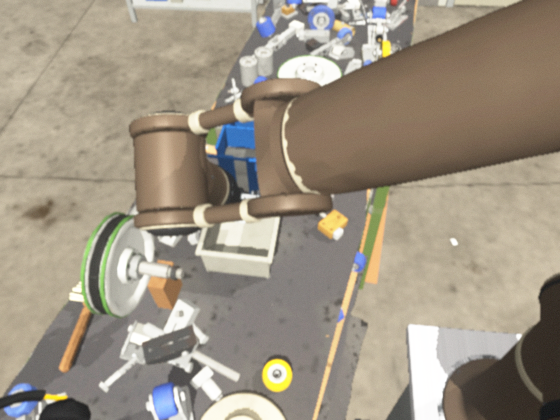

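View pics/j_side.png

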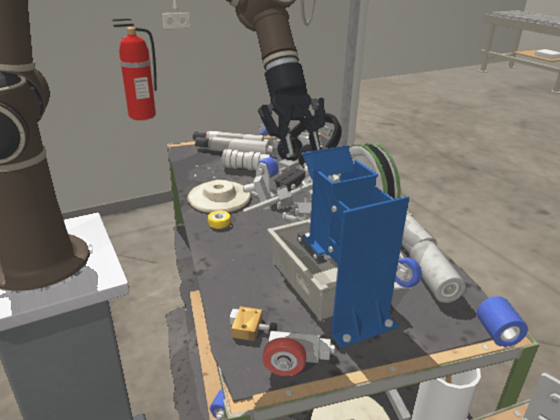

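```bash
python3 - <<'E'
from go import *
import cv2
im=cv2.imread("pics/j_wrist.png");hsv=cv2.cvtColor(im,cv2.COLOR_BGR2HSV)
m=((hsv[...,0]<8)|(hsv[...,0]>172))&(hsv[...,1]>180)&(hsv[...,2]>80);m[:150]=0;m[250:]=0;m[:,:250]=0;m[:,310:]=0
y,x=np.nonzero(m);print(x.min(),x.max(),y.min(),y.max(),x.mean(),y.mean())
print(ray("wrist",(x.mean(),203),157), ray("wrist",(x.mean(),221),175))
# bin check: rim corners near end and slope
print(ray("wrist",(196,74),86),ray("wrist",(377,72),86))
print([ray("wrist",(u,166),118) for u in(265,299)])
E
```

```text
268 296 177 226 281.9483870967742 202.14274193548388
[ 502.885 -312.155] [ 502.573 -312.47 ]
[ 436.026 -228.735] [ 585.369 -231.635]
[array([ 488.762, -307.197]), array([ 518.767, -308.451])]
```

```bash
python3 -m jog '0 0 0 -0.001 0.003 0.01 0.05;0 0 0 -0.003 0.007 0.03 0.05;0 0 0 -0.0037 0.007 0.05 0.05;0 0 0 -0.0037 0.007 0.072 0.05;0 0 0 -0.0037 0.007 0.094 0.05;0 0 0 -0.0037 0.007 0.114 0.05;0 0 0 -0.0037 0.007 0.129 0.05;0 0 0 -0.0037 0.007 0.129 0.05'; python3 - <<'E'
from go import *
import cv2
go((502.7,-312.5,158),(-.026,-.573,-.82),(.999,-.045,0))
cv2.imwrite(f"pics/k.png",robot.read_camera("wrist")[:,:,::-1])
E
```

```text
clock: 8.75
ee_pos: [501.3, -312.9, 155.9]
tcp_rot: [[0.036, 0.999, -0.03], [0.819, -0.047, -0.571], [-0.572, -0.004, -0.82]]
force: [0.2, 0.5, -0.4]
opening: 49.9
t 8.75 F [ 0.189  0.51  -0.381] op 49.92105532328321 j [-0.354  0.322  1.959 -0.819  0.845  0.248]
pos [ 501.268 -312.851  155.858] z [-0.03  -0.571 -0.82 ] y [ 0.999 -0.047 -0.004]
rot [-0.004 -0.001  0.001] shift [-0.001  0.001 -0.002]
```

View pics/k.png

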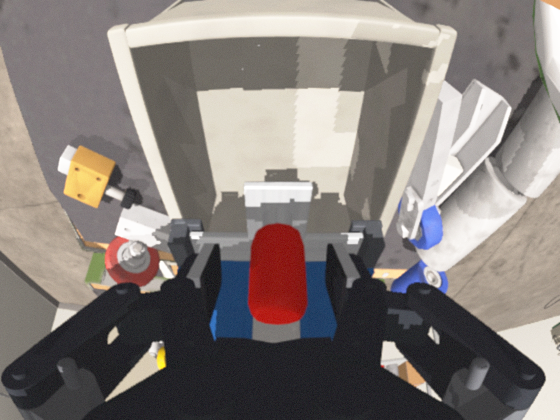

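```bash
python3 -m jog '0 0 0 0 0.001 -0.001 0.035;0 0 0 0 0.001 -0.001 0.025;0 0 0 0 0.001 -0.001 0.015;0 0 0 0 0.001 -0.001 0.01;0 0 0 0 0.001 -0.001 0.01;0 0 0 0 0.001 -0.001 0.01;0 0 0 0 0.001 -0.001 0.01;0 0 0 0 0.001 -0.001 0.01'; python3 - <<'E'
from go import *
o=robot.get_obs()
p=o["ee_pos"]+np.array([.045,.999,0])*76
go(p,(-.026,-.573,-.82),(.999,-.045,0))
E
```

```text
clock: 9.6
ee_pos: [503.2, -311.8, 159.2]
tcp_rot: [[0.037, 0.999, -0.028], [0.818, -0.047, -0.573], [-0.574, -0.001, -0.819]]
force: [-2.7, 3.4, 5.4]
opening: 22.3
t 9.6 F [-2.733  3.402  5.433] op 22.264410833656182 j [-0.351  0.319  1.955 -0.817  0.85   0.246]
pos [ 503.233 -311.834  159.156] z [-0.028 -0.573 -0.819] y [ 0.999 -0.047 -0.001]
rot [-0.002  0.    -0.001] shift [ 0.062 -0.    -0.044]
```

```bash
python3 -m jog '0 0 0 0.006 0 -0.004 0.01;0 0 0 0.014 0 -0.01 0.01;0 0 0 0.023 0 -0.016 0.01;0 0 0 0.032 0 -0.023 0.01;0 0 0 0.042 0 -0.03 0.01;0 0 0 0.052 0 -0.037 0.01;0 0 0 0.061 0 -0.043 0.01;0 0 0 0.061 0 -0.043 0.01'; python3 - <<'E'
from go import *
import cv2
go((506.7,-236,159),(-.026,-.573,-.82),(.999,-.045,0))
cv2.imwrite(f"pics/l.png",robot.read_camera("wrist")[:,:,::-1])
cv2.imwrite(f"pics/ls.png",robot.read_camera("side")[:,:,::-1])
E
```

```text
clock: 10.4
ee_pos: [507.3, -235.2, 159.2]
tcp_rot: [[0.036, 0.999, -0.026], [0.819, -0.045, -0.572], [-0.572, -0.001, -0.82]]
force: [1.6, 2.0, -2.7]
opening: 22.5
t 10.4 F [ 1.554  1.969 -2.693] op 22.4717602906596 j [-0.209  0.299  1.982 -0.789  0.921  0.348]
pos [ 507.322 -235.239  159.184] z [-0.026 -0.572 -0.82 ] y [ 0.999 -0.045 -0.001]
rot [-0.    -0.001  0.001] shift [-0.001 -0.001  0.001]
```

View pics/l.png

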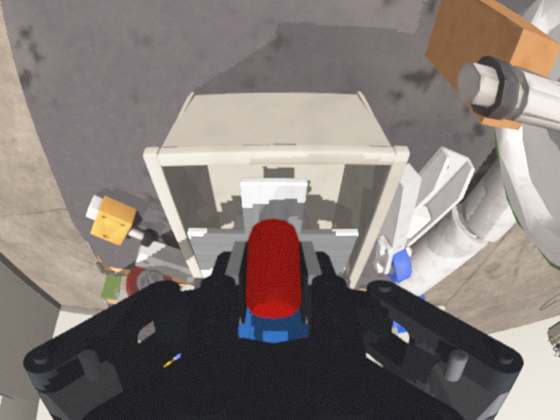

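View pics/ls.png

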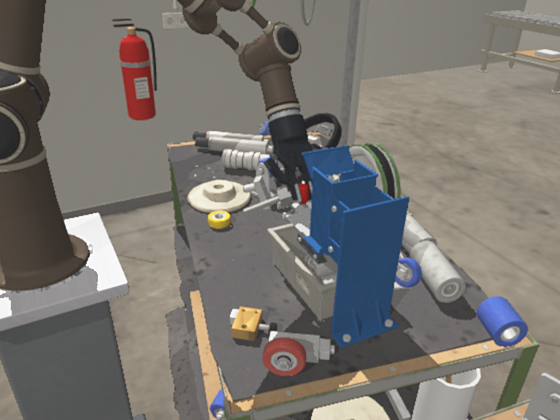

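```bash
python3 -m jog '0 0 0 0 0 0 0.01;0 0 0 0 0 0 0.01;0 0 0 0 0 0 0.01;0 0 0 0 0 0 0.01;0 0 0 0 0 0 0.01;0 0 0 0 0 0 0.01;0 0 0 0 0 0 0.01;0 0 0 0 0 0 0.01'; python3 - <<'E'
from go import *
import cv2
o=robot.get_obs();print(o["ee_pos"],o["force"])
s=robot.read_camera("side")[:,:,::-1][180:340,240:440];cv2.imwrite("pics/m.png",cv2.resize(s,None,fx=3.5,fy=3.5,interpolation=cv2.INTER_CUBIC))
s=robot.read_camera("scene")[:,:,::-1][100:300,150:350];cv2.imwrite("pics/ms.png",cv2.resize(s,None,fx=3,fy=3,interpolation=cv2.INTER_CUBIC))
E
```

```text
clock: 11.3
ee_pos: [507.3, -236.3, 159.2]
tcp_rot: [[0.037, 0.999, -0.026], [0.819, -0.045, -0.572], [-0.573, -0.0, -0.82]]
force: [2.0, -0.2, -3.2]
opening: 22.1
[ 507.293 -236.296  159.197] [ 2.023 -0.224 -3.217]
```

View pics/m.png

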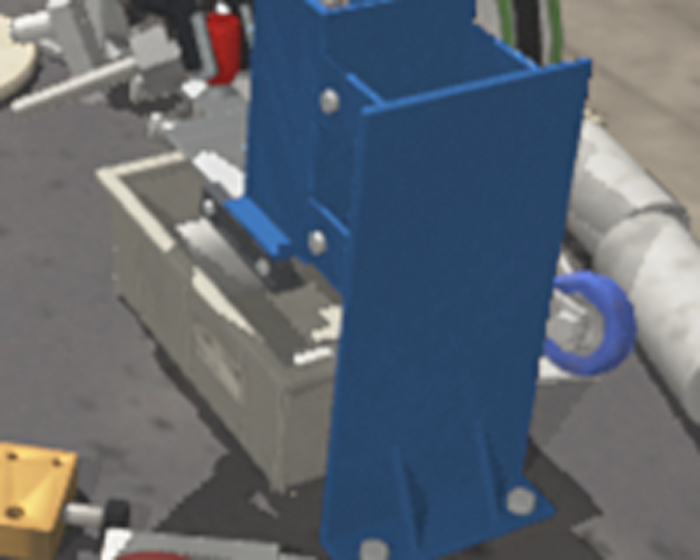

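View pics/ms.png

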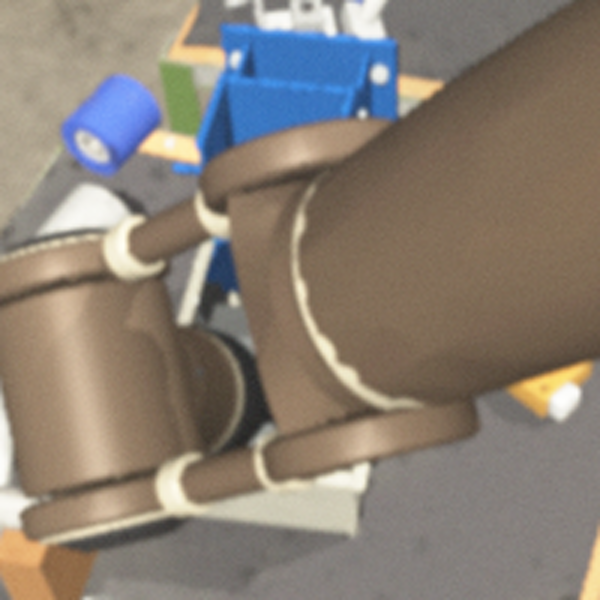

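```bash
python3 -m jog '0 0 0 0 0 0 0.03;0 0 0 0 0 0 0.05;0 0 0 0 0 0 0.05;0 0 0 0 0 -0.02 0.05;0 0 0 0 0 -0.05 0.05;0 0 0 0 0 -0.08 0.05;0 0 0 0 0 -0.11 0.05;0 0 0 0 0 -0.11 0.05'; python3 - <<'E'
from go import *
import cv2
go((507,-236,159),(-.026,-.573,-.82),(.999,-.045,0));np.save("T_n.npy",WT())
cv2.imwrite("pics/n.png",robot.read_camera("wrist")[:,:,::-1])
E
```

```text
clock: 12.2
ee_pos: [513.0, -172.5, 253.8]
tcp_rot: [[0.04, 0.999, -0.019], [0.818, -0.043, -0.573], [-0.574, 0.007, -0.819]]
force: [-0.4, -0.9, 1.2]
opening: 50.1
t 12.2 F [-0.386 -0.93   1.242] op 50.08256859692543 j [-0.087  0.161  1.927 -0.688  1.124  0.288]
pos [ 512.987 -172.484  253.796] z [-0.019 -0.573 -0.819] y [ 0.999 -0.043  0.007]
rot [ 0.007  0.    -0.003] shift [ 0.002 -0.004  0.114]
```

View pics/n.png

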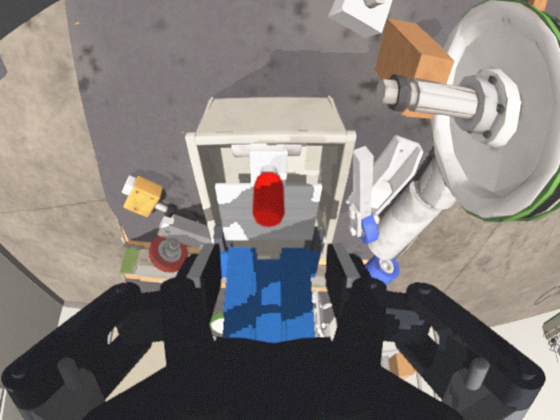

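```bash
python3 -m jog '0.003 0 0 0.001 -0.003 0.02 0.05;0.007 0 -0.003 0.002 -0.005 0.045 0.05;0.007 0 -0.003 0.002 -0.005 0.07 0.05;0.007 0 -0.003 0.002 -0.005 0.095 0.05;0.007 0 -0.003 0.002 -0.005 0.114 0.05;0.007 0 -0.003 0.002 -0.005 0.114 0.05;0.007 0 -0.003 0.002 -0.005 0.114 0.03;0.007 0 -0.003 0.002 -0.005 0.114 0.02'; python3 -m jog '0 0 0 0 0 0 0.01;0 0 0 0 0 0 0.01;0 0 0 0 0 0 0.01;0 0 0 0 0 0 0.01;0 0 0 0 0 0 0.01;0 0 0 0 0 0 0.01;0 0 0 0 0 0 0.01;0 0 0 0 0 0 0.01'; python3 - <<'E'
from go import *
go((503.2,-313,159.2),(-.026,-.573,-.82),(.999,-.045,0))
E
```

```text
clock: 13.05
ee_pos: [507.4, -236.0, 157.7]
tcp_rot: [[0.036, 0.999, -0.021], [0.82, -0.041, -0.572], [-0.572, 0.003, -0.82]]
force: [-2.3, -0.1, -5.3]
opening: 22.7
clock: 13.85
ee_pos: [507.3, -235.9, 157.6]
tcp_rot: [[0.036, 0.999, -0.021], [0.82, -0.041, -0.571], [-0.572, 0.003, -0.82]]
force: [0.9, 1.6, -3.3]
opening: 22.5
t 13.85 F [ 0.895  1.56  -3.305] op 22.527821716693868 j [-0.211  0.299  1.986 -0.793  0.912  0.35 ]
pos [ 507.342 -235.893  157.619] z [-0.021 -0.571 -0.82 ] y [ 0.999 -0.041  0.003]
rot [ 0.005 -0.002  0.001] shift [-0.064 -0.001  0.043]
```

```bash
python3 -m jog '0 0 0 -0.006 0 0.004 0.01;0 0 0 -0.015 0 0.0104 0.01;0 0 0 -0.025 0 0.0174 0.01;0 0 0 -0.035 -0.001 0.0243 0.01;0 0 0 -0.045 -0.001 0.0313 0.01;0 0 0 -0.055 -0.001 0.0382 0.01;0 0 0 -0.061 -0.001 0.0424 0.01;0 0 0 -0.064 -0.001 0.0445 0.01'; python3 - <<'E'
from go import *
go((503.2,-313,159.2),(-.026,-.573,-.82),(.999,-.045,0))
E
```

```text
clock: 14.65
ee_pos: [503.2, -312.4, 157.5]
tcp_rot: [[0.039, 0.999, -0.021], [0.822, -0.044, -0.568], [-0.568, 0.005, -0.823]]
force: [-1.7, 31.1, 13.0]
opening: 22.7
t 14.65 F [-1.661 31.122 12.973] op 22.693597759650054 j [-0.356  0.317  1.959 -0.813  0.838  0.242]
pos [ 503.152 -312.353  157.549] z [-0.021 -0.568 -0.823] y [ 0.999 -0.044  0.005]
rot [ 0.005 -0.006 -0.002] shift [-0.001  0.    -0.001]
```

```bash
python3 -m jog '0 0 0 0 0 0 0.01;0 0 0 0 0 0 0.03;0 0 0 0 0 0 0.05;0 0 0 0 0 0 0.05;0 0 0 0 0 -0.03 0.05;0 0 0 0 0 -0.07 0.05;0 0 0 0 0 -0.11 0.05;0 0 0 0 0 -0.14 0.05'; python3 - <<'E'
from go import *
import cv2
go((499.3,-235.2,261.9),(-.026,-.573,-.82),(.999,-.045,0))
T=WT();cv2.imwrite("pics/o.png",robot.read_camera("wrist")[:,:,::-1])
np.save("T_o.npy",T)
E
```

```text
clock: 15.45
ee_pos: [506.8, -232.6, 275.7]
tcp_rot: [[0.041, 0.999, -0.019], [0.821, -0.044, -0.569], [-0.569, 0.008, -0.822]]
force: [0.4, 0.5, -0.1]
opening: 50.3
t 15.45 F [ 0.357  0.485 -0.052] op 50.26613100936003 j [-0.206  0.129  1.913 -0.684  1.092  0.163]
pos [ 506.771 -232.572  275.656] z [-0.019 -0.569 -0.822] y [ 0.999 -0.044  0.008]
rot [ 0.007 -0.005 -0.004] shift [ 0.005 -0.007  0.013]
```

View pics/o.png

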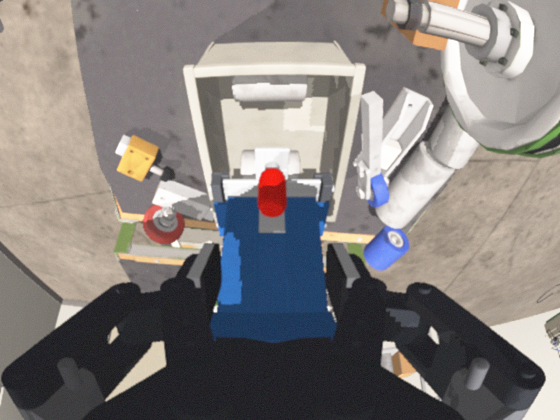

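```bash
python3 -m jog '0 0 0 0.01 0 -0.03 0.05;0 0 0 0.03 0 -0.06 0.05;0 0 0 0.05 0 -0.09 0.05;0 0 0 0.07 0 -0.1 0.05;0 0 0 0.09 0 -0.11 0.05;0 0 0 0.11 0 -0.11 0.05;0 0 0 0.11 0 -0.11 0.05;0 0 0 0.11 0 -0.11 0.05'; python3 - <<'E'
from go import *
import cv2,h
go((499.3,-235.2,261.9),(-.026,-.573,-.82),(.999,-.045,0))
T=WT();cv2.imwrite("pics/p.png",robot.read_camera("wrist")[:,:,::-1])
cv2.imwrite("pics/p_scene.png",robot.read_camera("scene")[:,:,::-1])
im=robot.read_camera("side")[:,:,::-1];cv2.imwrite("pics/p_side.png",cv2.resize(im[140:380,200:460],None,fx=2.5,fy=2.5,interpolation=cv2.INTER_CUBIC))
for nm in("j","o"):
    T=np.load(f"T_{nm}.npy");h.WT=lambda:T
    im=cv2.imread({"j":"pics/j_wrist.png","o":"pics/o.png"}[nm]);hsv=cv2.cvtColor(im,cv2.COLOR_BGR2HSV)
    m=((hsv[...,0]<8)|(hsv[...,0]>172))&(hsv[...,1]>180)&(hsv[...,2]>80);m[:150]=0;m[250:]=0;m[:,:240]=0;m[:,310:]=0
    y,x=np.nonzero(m);print(nm,x.mean(),y.min(),y.max(),y.mean(),ray("wrist",(x.mean(),y.mean()),157))
E
```

```text
clock: 16.3
ee_pos: [515.4, -79.0, 307.8]
tcp_rot: [[0.043, 0.999, -0.012], [0.82, -0.042, -0.571], [-0.571, 0.014, -0.821]]
force: [-1.0, -0.2, 0.5]
opening: 49.7
t 16.3 F [-0.959 -0.155  0.509] op 49.70014349570708 j [ 0.092  0.115  1.859 -0.629  1.304  0.352]
pos [515.446 -78.998 307.832] z [-0.012 -0.571 -0.821] y [ 0.999 -0.042  0.014]
rot [ 0.014 -0.003 -0.006] shift [-0.103 -0.01   0.127]
j 281.9483870967742 177 226 202.14274193548388 [ 502.756 -311.081]
o 271.70582959641257 169 216 192.657399103139 [ 502.709 -311.05 ]
```

View pics/p.png

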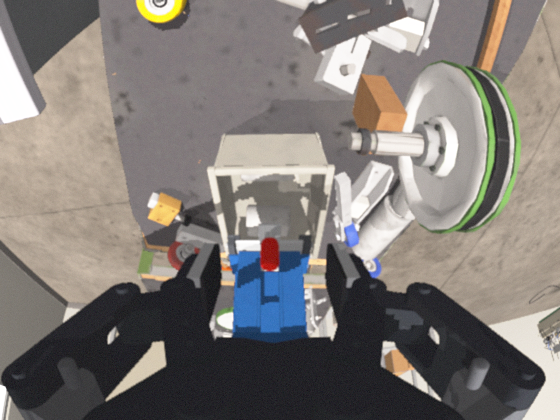

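View pics/p_scene.png

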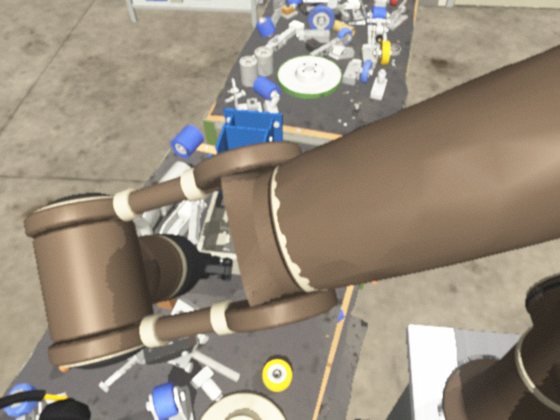

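View pics/p_side.png

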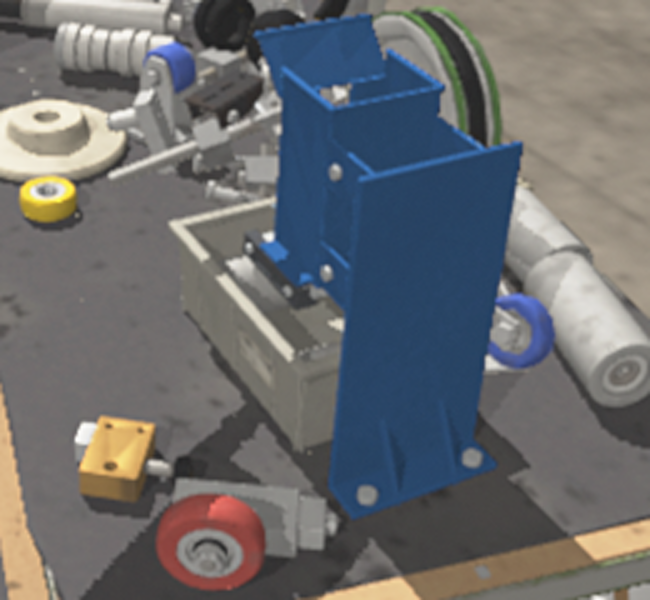

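```bash
python3 - <<'E'
import cv2
a=cv2.imread("pics/o.png")[30:230,170:380];b=cv2.imread("pics/p.png")[120:280,190:350]
cv2.imwrite("pics/q1.png",cv2.resize(a,None,fx=2.9,fy=2.9,interpolation=cv2.INTER_CUBIC));cv2.imwrite("pics/q2.png",cv2.resize(b,None,fx=3.7,fy=3.7,interpolation=cv2.INTER_CUBIC))
E
```

```text
(no output)
```

View pics/q1.png

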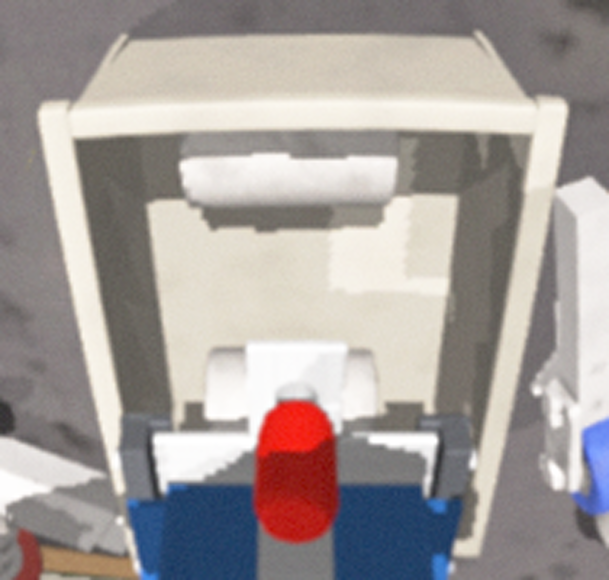

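View pics/q2.png

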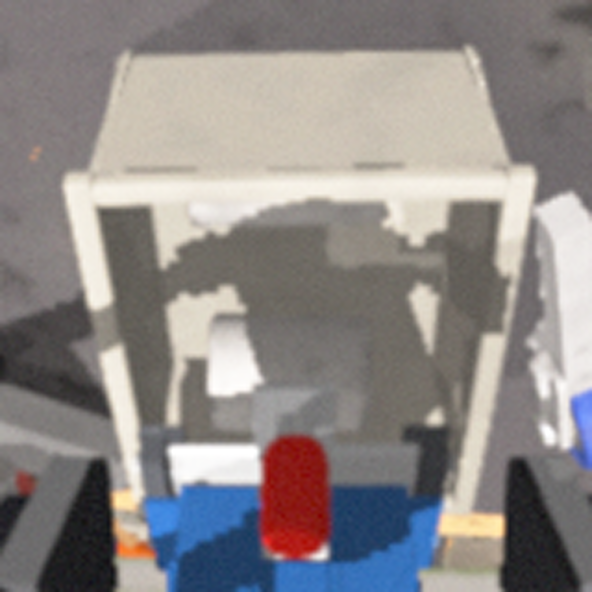

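```bash
python3 -m jog '0 0 0 0 0 0 0.05;0 0 0 0 0 0 0.05;0 0 0 0 0 0 0.05;0 0 0 0 0 0 0.05;0 0 0 0 0 0 0.05;0 0 0 0 0 0 0.05;0 0 0 0 0 0 0.05;0 0 0 0 0 0 0.05'; python3 -c "
from plant import robot
print(robot.get_obs()['joint_velocities'].round(3));print(robot.close_job())"
```

```text
clock: 17.25
ee_pos: [515.6, -79.5, 308.3]
tcp_rot: [[0.045, 0.999, -0.012], [0.82, -0.044, -0.571], [-0.57, 0.016, -0.821]]
force: [0.5, -0.6, -0.4]
opening: 49.8
[-0.001 -0.    -0.    -0.001 -0.    -0.   ]
the job is handed in; nothing more can be done
None
```

I slid the bin under the hopper by its far rim while the gate was shut. I then pulled the knob out about 76 mm, backed off to check that the shaft slot was empty, pushed the gate back to its stop and withdrew. The job was handed in at 17.25 s.

Last checks:
- **Gate:** the push in ended against the stop at about 31 N. The wrist camera put the knob within 0.1 mm of where it stood before it was pulled.
- **Sleeves:** both lie on the bin floor, one near the end away from the hopper and one below the gate tongue. I judged them at rest by eye only.
- **Bin:** it is about 1 to 8 mm off centre across and 40 to 50 mm short along its length. That was measured before the gate was pulled; the side view afterwards looked the same. The separate camera fits disagreed by about 8 to 10 mm, and the combined fit left up to 9 px of error, still well inside the limits.
- **Loose parts:** they looked unmoved, but I did not measure them.
- **Force and grip:** the tool force reached 40 N while sliding the bin, falling to 17 N soon after. The gripper showed only 3 mm on the stated 11 mm rim, though it held throughout.
- **Robot:** it stands clear of everything and is still.

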